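# Turn the ring gauge under the probe

### The arm

A 7-joint arm with a two-finger parallel gripper is mounted at the origin on the work surface. World frame = base frame: x ahead of the robot, y to its left, z up, the work surface at z = 0. Lengths are in m, angles in rad, forces in N, time in s.
With the tool pointing down it reaches from about 0.4 to 0.85 m from the base axis. Payload 6.9 kg.
Tool frame: the origin (TCP) lies midway between the tips of the shut fingers; the grasp point (between the pads) lies env.pinch_z behind it (env.pinch_z is the distance from the TCP to the grasp point, in m); z points along the fingers, y is the line along which they close (so a half turn about z gives the same grasp; the last joint's range is limited). The gripper opens to 85 mm and grips with 20 to 120 N. Pads are 22 mm wide; open, the fingers measure 114 mm over their backs; the gripper's body (76 mm by 85 mm) begins 54 mm behind the grasp point. The pads swing forward as they close: fully open they stand 13 mm farther back than shut.
Start: joints at [-1.018, 0.507, -0.238, 1.5, 0.126, 1.149, -0.155], TCP at [0.27, 0.564, 0.231] pointing down, gripper open.
Joint ranges: [-3.08, 3.08], [-0.24, 2.05], [-1.43, 1.35], [0, 2.5], [-1.52, 4.66], [0.17, 1.96], [-2.89, 2.89]. Speed limits (rad/s): [2.39, 2.39, 3.14, 3.14, 3.14, 3.14, 3.14].

### API

Orientations are given as a unit quaternion [w, x, y, z].
In Python, from rig import env gives the robot as it stands.
- The arm moves only by the tool arm_command, never from a script. Its arguments are lists of equal length, an entry for each row: "xyz": the shift along the tool's x, y, z in m, a list of three; "yaw": the turn about the tool's z in degrees; "gripper": the opening, from -1 (shut) to 1 (fully open). In form: {"xyz": [[tx, ty, tz], ...], "yaw": [yaw, ...], "gripper": [gripper, ...]}. A call has exactly 5 rows; each row shifts and turns the commanded pose from where the row before left it, along the tool's axes as they then stand; what a row does not reach is not made up. A row lasts 1/12 s, in which the tool goes at most 41.7 mm and 7.16 degrees, less where a joint would pass 70% of its speed; a pose out of reach is approached as far as the arm can. A call with a gripper value outside its range is refused whole. The fingers move at their own pace and stop on an object; "grip_force" is the grip in N (left out, the last holds). Time passes only in rows, so rows that do not move let the fingers close, or fill a call up. It gives the time, the measured TCP pose, the force, the opening and the grip force at its end, in the units of the state.
- env.read_state(): the state, without advancing time (a new reading comes with each control period).
- env.grab_frame(name): name is "scene" or "side" or "wrist"; returns (picture, depth): 480x640x3 uint8, blue, green, red; 480x640 float32, m along the optical axis (not along the pixel's ray), 0 where there is no reading.
- env.get_calibration(name): a dict with "camera_matrix" (3x3 intrinsics, pixels), "eye" and "attitude" of the camera in the world. Camera axes: x right, y up, looking along -z (the intrinsics and any distortion apply to the point x, -y, -z); pixel columns grow to the right and rows downward; lengths in m; the calibration is good to about 2 mm. A picture is of the moment at which its call begins: read the wrist's pose just before it. get_calibration takes no time and is no camera call; for the wrist camera it gives the pose at the moment of the call.
- env.sign_off(): hands the job in; it is judged then, once.
Trained networks look in the newest picture that a camera, given by its name, has taken for a name from the list of things; names that differ only in an ending like _2 or _b are one class to them, and where a whole thing is asked for, a point or a joint stands for the part that bears it (a point fixed in the world has none). Each returns a list of dicts, best first, with "p" (0 to 1); they miss things now and then, are a little off and sometimes report something else, mostly with a low value. They report only what shows in the picture. A call takes as long as a camera call. They do not tell look-alikes from the thing itself.
- env.find_in(camera, label): "bbox" ([left, top, width, height] in pixels, round what is visible of it).
The state is a dict: "time_s": time; "qpos": joint angles; "joint_vel": joint speeds; "effort": joint torques, N m; "eef_pos": TCP position; "eef_rot": TCP orientation; "force": force on the tool from outside, world axes, zero at the start; "torque": the same for the moment, N m; "finger_gap": finger opening in m; "gripper_force": force on a finger pad.
Only numpy, scipy, OpenCV 4.12 (cv2) and the standard library are available. Lean on these libraries where they do the work, as an engineer would, in place of code of your own. Each camera call takes 0.05 s, during which the arm holds its last target. There are 200 camera calls.

### The job

Turn the rotary table by pushing its spokes gently with a fingertip, either way round, until the stylus of the probe hangs over the middle of the ring gauge's hole, to within about 7 mm, then move clear. Do not grip the spokes, and do not touch the gauges riding on the disc or the probe stand; leave everything else on the bench where it is.

Things in the scene. Friction and masses are not known exactly. Their poses are not given: they have to be found in the camera images.
- rotary_table: rotary table bolted to the bench: a grey-green round base 170 mm across and 37 mm high, carrying a level dark steel disc 200 mm across whose flat top is 55 mm above the bench. Origin on the vertical turning axis, at bench height. It never moves; only the disc with its four spokes turns
- turntable (a joint): angle of the disc, rad, positive counter-clockwise seen from above. At 0, spoke0 points along the rotary table's x axis. The disc turns freely either way, many turns, with a drag of about 0.25 N m (about 2 N pushed sideways at a spoke's ball), and stays where it is left
- spoke0: one of four equal spokes, 90 degrees apart (this one 0 degrees counter-clockwise of spoke0): a steel rod 10 mm thick rising from the disc's rim (100 mm from the axis, 47 mm above the bench) outwards to a black ball 18 mm across. Origin at the ball's centre, 147 mm from the axis and 75 mm above the bench; its x axis points outwards from the disc. It turns with the disc
- spoke1: one of four equal spokes, 90 degrees apart (this one 90 degrees counter-clockwise of spoke0): a steel rod 10 mm thick rising from the disc's rim (100 mm from the axis, 47 mm above the bench) outwards to a black ball 18 mm across. Origin at the ball's centre, 147 mm from the axis and 75 mm above the bench; its x axis points outwards from the disc. It turns with the disc
- spoke2: one of four equal spokes, 90 degrees apart (this one 180 degrees counter-clockwise of spoke0): a steel rod 10 mm thick rising from the disc's rim (100 mm from the axis, 47 mm above the bench) outwards to a black ball 18 mm across. Origin at the ball's centre, 147 mm from the axis and 75 mm above the bench; its x axis points outwards from the disc. It turns with the disc
- spoke3: one of four equal spokes, 90 degrees apart (this one 270 degrees counter-clockwise of spoke0): a steel rod 10 mm thick rising from the disc's rim (100 mm from the axis, 47 mm above the bench) outwards to a black ball 18 mm across. Origin at the ball's centre, 147 mm from the axis and 75 mm above the bench; its x axis points outwards from the disc. It turns with the disc
- ring_gauge: steel ring gauge lying loose and flat on the disc, 56 mm outside, bore 32 mm, 20 mm high; origin at the centre of its underside, 65 mm from the turning axis. It rides with the disc by friction
- plug_gauge: steel plug gauge standing loose on the disc, solid, 32 mm across at the foot, 34 mm high; origin at the centre of its underside, 65 mm from the axis
- gauge_blocks: wrung stack of steel gauge blocks standing loose on the disc, 35 x 30 mm, 30 mm high; origin at the centre of its underside, 65 mm from the axis
- stylus_tip (a point): lowest point of the probe's thin stylus (ball 6 mm), which hangs 100 mm above the bench over the disc, 65 mm from the turning axis: 25 mm above the ring's top when the ring is beneath; every gauge passes under it freely
- probe_stand: fixed probe stand. Origin on the rotary table's turning axis at bench height; its x axis points from there through the stylus to the column. Foot 70 x 90 mm and 22 mm high, centred 245 mm out; column 20 mm thick and 193 mm high; a 10 mm rod at height 158 mm runs from the column inwards to the probe (24 mm wide, its top at 171 mm)
- v_block: bystander: dark steel V-block 50 x 40 mm, 36 mm high, loose on the bench beside the rotary table; origin at the centre of its underside
- parallel: bystander: steel parallel bar 90 x 16 mm, 26 mm high, loose on the bench beside the rotary table; origin at the centre of its underside
- wood_case: bystander: closed wooden gauge case 110 x 170 mm, 65 mm high, loose on the bench; origin at the centre of its underside
- oil_bottle: bystander: small bottle 44 mm across, 110 mm high, loose on the bench; origin at the centre of its underside
- screwdriver: bystander: screwdriver lying on the bench along its x axis; origin on its underside
Mind the look-alikes: they are no part of the job. What is shaped like the ring_gauge but purple or red is not meant.

How it is judged:
By the outcome, as a careful person would: the job done as asked, in the order asked, and still so for the second after the job is handed in, with the robot touching nothing.
It also fails if it takes over 67 s, if anything falls off the work surface, if the arm or the gripper's body presses on something with over 40 N, if the wrist force passes 120 N, or if a joint passes its speed limit or range.

## Working session

There is one attempt and no reset: what is moved stays moved. The work goes in short steps, Python scripts to look and compute and a tool call to move; the robot and the scene stay as the last step left them, time stands still between calls to the robot, and variables do not carry over. Pictures are saved under pics/ and viewed, at most 10 in all, crops included, and the job is handed in when it is done.

Besides the shell and the picture viewer there is one more tool, called after "Call:" as name(argument=value, ...) on one line, values as JSON. arm_command: Moves the arm, as the interface text tells. Its arguments: {"type":"object","properties":{"xyz":{"type":"array","items":{"type":"array","items":{"type":"number"}}},"yaw":{"type":"array","items":{"type":"number"}},"gripper":{"type":"array","items":{"type":"number"}},"grip_force":{"type":"number"}},"required":["xyz","yaw","gripper"]}

```bash
mkdir -p pics
cat > h.py <<'E'
import numpy as np, cv2
from rig import env
from scipy.spatial.transform import Rotation as R
def cam(n):
    c=env.get_calibration(n); a=np.array(c["attitude"],float)
    M=R.from_quat(a[[1,2,3,0]]).as_matrix() if a.size==4 else a.reshape(3,3)
    return np.array(c["camera_matrix"],float),np.array(c["eye"],float),M,c
def cloud(n,depth):
    K,e,M,_=cam(n); v,u=np.mgrid[:480,:640]
    x=(u-K[0,2])/K[0,0]*depth; y=(v-K[1,2])/K[1,1]*depth
    P=np.stack([x,-y,-depth],-1)@M.T+e; P[depth==0]=np.nan
    return P
def onplane(n,u,v,z):
    K,e,M,_=cam(n); d=M@np.array([(u-K[0,2])/K[0,0],-(v-K[1,2])/K[1,1],-1]); return e+d*(z-e[2])/d[2]
E
python3 - <<'E'
from h import *
print(env.pinch_z, env.read_state())
for n in("scene","side"):
    im,d=env.grab_frame(n); cv2.imwrite(f"pics/{n}0.png",im); np.save(f"{n}0.npy",d); cv2.imwrite(f"{n}0.png",im)
    print(n,env.get_calibration(n))
    for l in("rotary_table","spoke0","ring_gauge","plug_gauge","gauge_blocks","probe_stand","stylus_tip","v_block","parallel"):
        print(l,[(np.round(r["bbox"]).tolist(),round(r["p"],2)) for r in env.find_in(n,l)[:5]])
E
```

```text
0.0187 {'time_s': 0.0, 'qpos': array([-1.01851137,  0.50834427, -0.23756599,  1.50114614,  0.12568879,
        1.14892012, -0.15479431]), 'joint_vel': array([-0.00122788,  0.00153014,  0.00098932,  0.00045597, -0.00191499,
       -0.00032481, -0.0002464 ]), 'effort': array([ 8.84481069e-04, -6.20588565e+01, -2.18599208e+00, -2.49654883e+01,
        1.27573186e-02,  1.23335174e-02, -3.32127286e-06]), 'eef_pos': array([0.26986668, 0.56316038, 0.23042252]), 'eef_rot': array([-1.98734581e-04,  2.21511704e-01,  9.75157285e-01, -8.91680195e-04]), 'force': array([-0.18909705,  0.68157587, -0.16826296]), 'torque': array([ 0.02244206, -0.02583742, -0.02990138]), 'gripper_force': 0.0, 'finger_gap': 0.08544453290387435}
scene {'camera_matrix': array([[599.28489865,   0.        , 320.02955323],
       [  0.        , 599.28489865, 237.35700355],
       [  0.        ,   0.        ,   1.        ]]), 'eye': array([ 1.43543245, -0.65025284,  1.26155559]), 'attitude': array([0.82716294, 0.3253297 , 0.16490611, 0.42751378])}
rotary_table [([306.0, 202.0, 104.0, 85.0], 0.96), ([365.0, 192.0, 15.0, 18.0]
[... 889 characters left out ...]
ye': array([0.46502895, 0.95517253, 0.70372349]), 'attitude': array([-0.05282094, -0.02626598,  0.48782116,  0.87094808])}
rotary_table [([232.0, 234.0, 122.0, 85.0], 0.58)]
spoke0 [([310.0, 300.0, 18.0, 7.0], 0.55), ([268.0, 234.0, 11.0, 20.0], 0.49)]
ring_gauge [([377.0, 288.0, 27.0, 20.0], 0.87), ([386.0, 266.0, 27.0, 21.0], 0.85), ([309.0, 261.0, 25.0, 19.0], 0.73), ([335.0, 237.0, 15.0, 21.0], 0.53), ([228.0, 367.0, 29.0, 60.0], 0.42)]
plug_gauge [([281.0, 246.0, 10.0, 18.0], 0.52)]
gauge_blocks []
probe_stand [([181.0, 240.0, 94.0, 116.0], 0.71)]
stylus_tip [([181.0, 236.0, 97.0, 118.0], 0.74), ([230.0, 277.0, 24.0, 11.0], 0.16)]
v_block []
parallel [([293.0, 233.0, 30.0, 19.0], 0.84)]
```

Run:
```python
from h import *
im=cv2.imread("scene0.png"); c=cv2.resize(im[170:320,240:470],None,fx=3.4,fy=3.4,interpolation=cv2.INTER_CUBIC); cv2.imwrite("pics/sc1.png",c)
im=cv2.imread("side0.png"); c=cv2.resize(im[200:380,160:430],None,fx=2.9,fy=2.9,interpolation=cv2.INTER_CUBIC); cv2.imwrite("pics/si1.png",c)
for n in("scene","side"):
    P=cloud(n,np.load(f"{n}0.npy")); np.save(n+"P.npy",P)
P=np.load("sceneP.npy")
for nm,b in dict(ringA=(324,227,26,21),B=(269,212,16,17),C=(258,262,20,18),D=(303,202,20,19),plug=(338,256,16,17),blocks=(365,223,15,16),sp0=(302,222,17,18),sp1=(392,257,21,6),sp2=(332,276,13,12),probe=(377,220,81,67),vb=(362,193,18,15),par=(274,288,32,17)).items():
    q=P[b[1]:b[1]+b[3],b[0]:b[0]+b[2]].reshape(-1,3); print(nm,np.round(np.nanmedian(q,0),3),np.round(np.nanpercentile(q[:,2],95),3))
# disc fit
m=(abs(P[...,2]-.055)<.004); m[:200]=0; m[290:]=0; m[:,:295]=0; m[:,415:]=0
q=P[m]; print(len(q)); 
from scipy.spatial import ConvexHull
h=q[ConvexHull(q[:,:2]).vertices]; print(np.round(h,3).tolist())
```

```text
ringA [0.56  0.039 0.058] 0.076
B [ 0.367 -0.036  0.015] 0.022
C [ 0.511 -0.159  0.013] 0.022
D [0.394 0.073 0.007] 0.021
plug [ 0.654 -0.005  0.058] 0.088
blocks [0.612 0.115 0.08 ] 0.159
sp0 [ 0.458  0.013 -0.   ] 0.079
sp1 [0.719 0.13  0.061] 0.08
sp2 [ 0.667 -0.031  0.012] 0.082
probe [0.709 0.208 0.001] 0.161
vb [0.468 0.233 0.022] 0.038
par [ 0.617 -0.161  0.007] 0.027
2078
[[0.626, 0.154, 0.051], [0.557, 0.156, 0.056], [0.551, 0.15, 0.055], [0.524, 0.096, 0.052], [0.52, 0.075, 0.052], [0.513, -0.012, 0.059], [0.582, -0.038, 0.053], [0.595, -0.041, 0.056], [0.613, -0.043, 0.054], [0.627, -0.044, 0.056], [0.639, -0.043, 0.055], [0.676, -0.039, 0.056], [0.679, -0.037, 0.057], [0.709, 0.011, 0.058], [0.713, 0.022, 0.054], [0.718, 0.041, 0.054], [0.724, 0.12, 0.058], [0.668, 0.141, 0.052], [0.638, 0.151, 0.055]]
```

View pics/sc1.png

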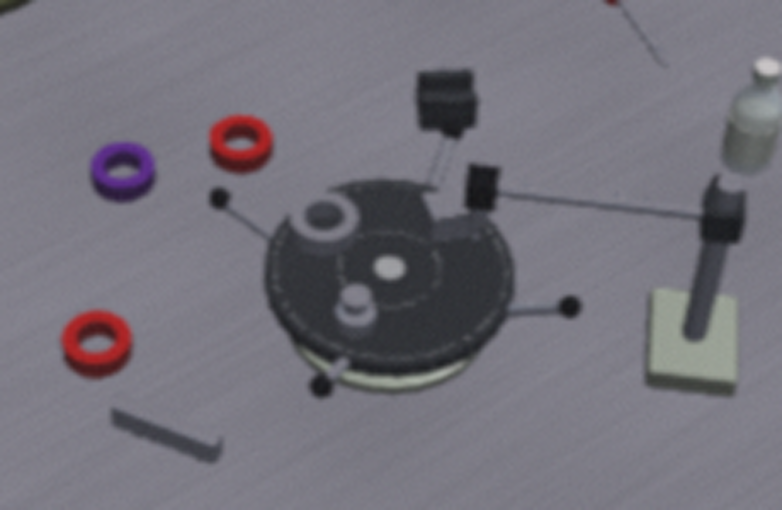

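View pics/si1.png

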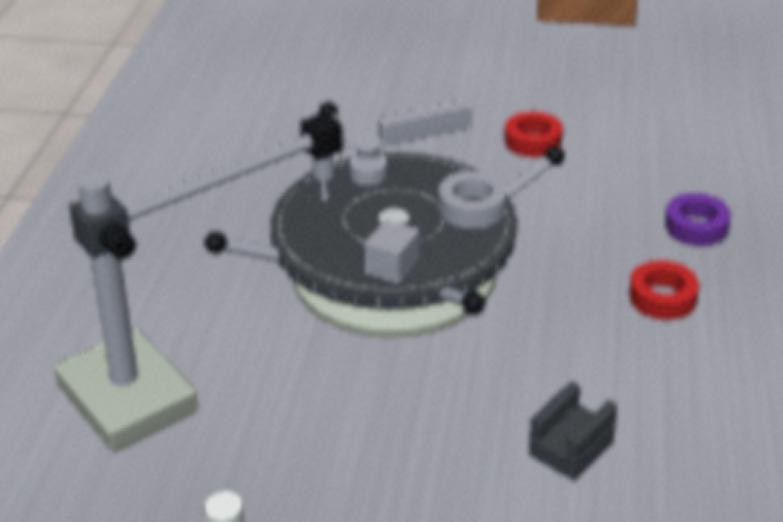

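View pics/scene0.png

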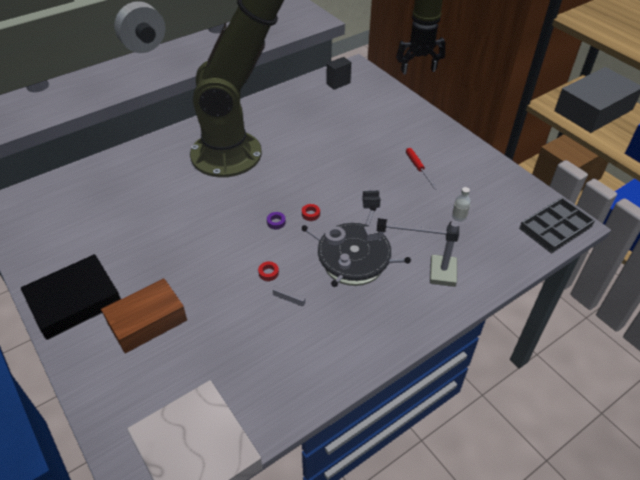

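Scene picture: the steel ring lies on the disc at about (336,234). The look-alikes are red (311,212), purple (276,220) and red (268,271), all on the bench, so the one on the disc fits and the enlarged crop confirms it. The balls show at (304,228), (408,260), (334,283) and (373,208), and the probe at (381,225).

```bash
cat >> h.py <<'E'
def proj(n,X):
    K,e,M,_=cam(n); p=(np.atleast_2d(X)-e)@M; return np.stack([K[0,0]*p[:,0]/-p[:,2]+K[0,2],K[1,1]*-p[:,1]/-p[:,2]+K[1,2]],-1)
E
python3 - <<'E'
from h import *
from scipy.optimize import least_squares
def f(n,u,v,z): return onplane(n,u,v,z)[:2]
s=lambda x,y:(240+x/3.4,170+y/3.4); t=lambda x,y:(160+x/2.9,200+y/2.9)
print("hub",f("scene",*s(390,267),.056),f("side",*t(393,217),.056))
balls=[f("scene",*s(*p),.075) for p in((219,198),(570,307),(321,385),(453,131))]
bs=[f("side",*t(*p),.075) for p in((556,155),(215,242),(473,302))]
print("balls",np.round(balls,4).tolist(),np.round(bs,4).tolist())
print("ring",f("scene",*s(324,215),.075),f("side",*t(473,187),.075))
# centre + angle fit from balls
pts=np.array(balls+bs); k=np.array([0,1,2,3,0,1,3]); off=np.array([0,np.pi,np.pi/2,-np.pi/2])[k]
r=least_squares(lambda p:(pts-p[:2]-.147*np.c_[np.cos(p[2]+off),np.sin(p[2]+off)]).ravel(),[.61,.057,np.pi],loss="soft_l1",f_scale=.002)
print("fit c,ang(A)",r.x,np.round(r.fun.reshape(-1,2),3).tolist())
c=r.x[:2]
# stylus: tip in side at crop (324,199); column/probe direction
print("tip",f("side",*t(324,198),.100))
print("probe top mid scene",f("scene",*s(483,172),.171),"side",f("side",*t(322,120),.171))
print("foot top", f("scene",*s(693,330),.022),f("side",*t(125,385),.022))
for n in("scene","side"):
  im=cv2.imread(n+"0.png")
  ring=np.arange(0,2*np.pi,.1); D=np.c_[c[0]+.1*np.cos(ring),c[1]+.1*np.sin(ring),0*ring+.055]
  S=6; x0,y0=(285,185) if n=="scene" else (210,215)
  cr=cv2.resize(im[y0:y0+100,x0:x0+130],None,fx=S,fy=S,interpolation=cv2.INTER_CUBIC)
  for p in proj(n,D): cv2.circle(cr,tuple(int(a) for a in ((p-[x0,y0])*S+S/2)),2,(0,255,0),-1)
  cv2.imwrite(f"pics/ov_{n}.png",cr)
E
```

```text
hub [0.61767295 0.05479536] [0.61239876 0.05745107]
balls [[0.4924, -0.0233], [0.7427, 0.1314], [0.6938, -0.0698], [0.5409, 0.1792]] [[0.4859, -0.0219], [0.7376, 0.1332], [0.5351, 0.1804]]
ring [0.55612407 0.03463723] [0.55017687 0.03436447]
fit c,ang(A) [0.61554937 0.05491399 3.69760442] [[0.002, -0.001], [0.002, -0.001], [0.001, 0.0], [0.003, -0.001], [-0.005, 0.001], [-0.003, 0.001], [-0.003, 0.001]]
tip [0.65867896 0.10030479]
probe top mid scene [0.66035131 0.10287804] side [0.65697032 0.10150257]
foot top [0.78627193 0.23031814] [0.77989044 0.24004204]
```

View pics/ov_side.png

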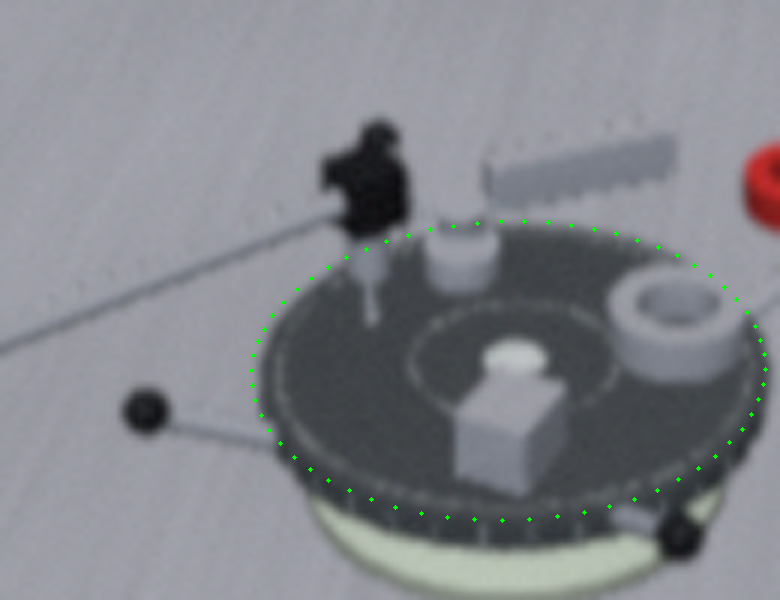

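The disc overlay fits. The axis is at about (0.615, 0.055), the ring at 199° and the stylus at about 46.5°, so the disc must turn about -153° (clockwise). Ball C, at 302° (0.693, -0.070), can be pushed round the near side in one sweep, away from the stand.

Call:
arm_command(xyz=[[-0.0227,-0.0197,0],[-0.0227,-0.0197,0],[-0.0227,-0.0197,0],[-0.0227,-0.0197,0],[-0.0227,-0.0197,0]], yaw=[0,0,0,0,0], gripper=[-1,-1,-1,-1,-1])

```text
time_s: 1.42
eef_pos: [0.3302, 0.4244, 0.2313]
eef_rot: [0.0, 0.221, 0.975, 0.0]
force: [0.3, -0.3, 0.1]
finger_gap: 0.0256
gripper_force: 0.0
```

Call:
arm_command(xyz=[[-0.0227,-0.0197,0],[-0.0227,-0.0197,0],[-0.0227,-0.0197,0],[-0.0227,-0.0197,0],[-0.0227,-0.0197,0]], yaw=[0,0,0,0,0], gripper=[-1,-1,-1,-1,-1])

```text
time_s: 1.83
eef_pos: [0.3901, 0.2866, 0.2315]
eef_rot: [0.0, 0.222, 0.975, 0.0]
force: [0.8, 0.1, 0.2]
finger_gap: 0.0003
gripper_force: 0.0
```

Call:
arm_command(xyz=[[-0.0227,-0.0197,0],[-0.0227,-0.0197,0],[-0.0227,-0.0197,0],[-0.0227,-0.0197,0],[-0.0227,-0.0197,0]], yaw=[0,0,0,0,0], gripper=[-1,-1,-1,-1,-1])

```text
time_s: 2.25
eef_pos: [0.4499, 0.1486, 0.2315]
eef_rot: [0.0, 0.222, 0.975, 0.0]
force: [0.3, 1.1, -0.1]
finger_gap: -0.0
gripper_force: 0.0
```

Good tracking. On to the far side of ball C.

Call:
arm_command(xyz=[[-0.0265,-0.0206,0],[-0.0265,-0.0206,0],[-0.0265,-0.0206,0],[-0.0265,-0.0206,0],[-0.0265,-0.0206,0]], yaw=[0,0,0,0,0], gripper=[-1,-1,-1,-1,-1])

```text
time_s: 2.67
eef_pos: [0.525, -0.0017, 0.2316]
eef_rot: [0.0, 0.221, 0.975, 0.0]
force: [-0.5, 0.8, -0.3]
finger_gap: -0.0002
gripper_force: 0.0
```

Call:
arm_command(xyz=[[-0.0265,-0.0206,0],[-0.0265,-0.0206,0],[-0.0265,-0.0206,0],[-0.0265,-0.0206,0],[-0.0265,-0.0206,0]], yaw=[0,0,0,0,0], gripper=[-1,-1,-1,-1,-1])

```text
time_s: 3.08
eef_pos: [0.6, -0.1519, 0.2314]
eef_rot: [0.0, 0.221, 0.975, 0.0]
force: [0.7, 0.5, -0.3]
finger_gap: 0.0005
gripper_force: 0.0
```

Call:
arm_command(xyz=[[-0.026,0.035,0],[-0.026,0.035,0],[-0.026,0.035,0],[0,0.018,0],[0,0,0]], yaw=[0,0,0,0,0], gripper=[-1,-1,-1,-1,-1])

```text
time_s: 3.5
eef_pos: [0.72, -0.0692, 0.2293]
eef_rot: [-0.001, 0.218, 0.976, 0.002]
force: [-0.8, 1.2, -0.7]
finger_gap: 0.0
gripper_force: 0.0
```

Call:
arm_command(xyz=[[0,0,0],[0,0,0],[0,0,0],[0,0,0],[0,0,0]], yaw=[6,6,6,5.4,0], gripper=[-1,-1,-1,-1,-1])

```text
time_s: 3.92
eef_pos: [0.7173, -0.0761, 0.2314]
eef_rot: [-0.0, 0.417, 0.909, -0.0]
force: [0.3, -0.5, 0.7]
finger_gap: -0.0
gripper_force: 0.0
```

Run:
```python
from h import *
s=env.read_state(); print(s["time_s"],s["eef_pos"],s["eef_rot"],s["qpos"])
im,d=env.grab_frame("scene"); cv2.imwrite("pics/sc2.png",cv2.resize(im[100:320,220:480],None,fx=3,fy=2.7,interpolation=cv2.INTER_CUBIC))
```

```text
3.9167 [ 0.71725088 -0.07607536  0.23142673] [-4.92847640e-05  4.16740167e-01  9.09025608e-01 -2.73324468e-04] [ 0.03296399  0.66324598  0.07823166  1.20050953 -0.04974208  1.27993614
  0.82003051]
```

View pics/sc2.png

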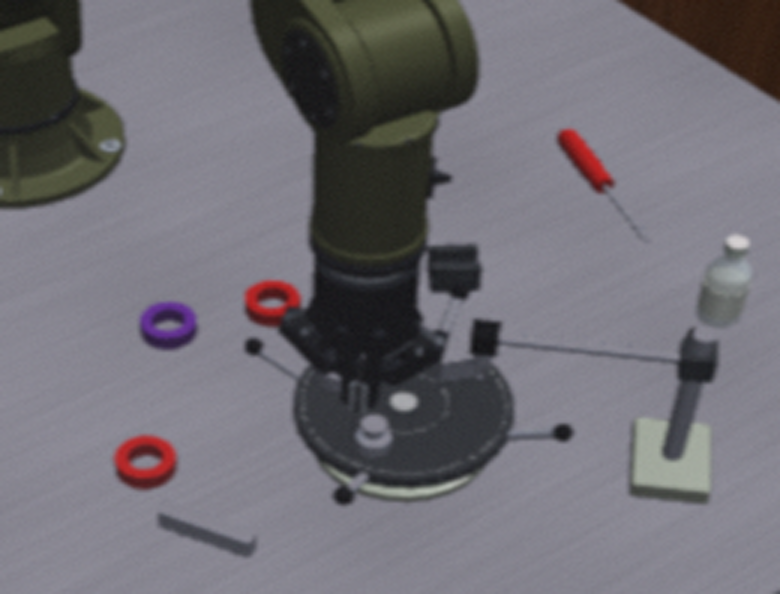

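The disc is undisturbed. The tool is near ball C, seen at crop (345,495). Next I shift to the counter-clockwise side of the ball and lower.

Call:
arm_command(xyz=[[0.0094,0.0162,0],[0.0094,0.0162,0],[0,0,0.026],[0,0,0.03],[0,0,0.03]], yaw=[0,0,0,0,0], gripper=[-1,-1,-1,-1,-1])

```text
time_s: 4.38
eef_pos: [0.7305, -0.0382, 0.1451]
eef_rot: [0.001, 0.413, 0.911, 0.001]
force: [0.6, -0.2, -1.1]
finger_gap: -0.0003
gripper_force: 0.0
```

Call:
arm_command(xyz=[[0,0,0.03],[0,0,0.03],[0,0,0.03],[0,0,0],[0,0,0]], yaw=[0,0,0,0,0], gripper=[-1,-1,-1,-1,-1])

```text
time_s: 4.8
eef_pos: [0.7289, -0.0391, 0.0539]
eef_rot: [-0.002, 0.414, 0.91, -0.0]
force: [0.4, -0.3, 0.2]
finger_gap: 0.0002
gripper_force: 0.0
```

Call:
arm_command(xyz=[[-0.00057,-0.00386,0],[-0.00057,-0.00386,0],[-0.00057,-0.00386,0],[-0.00057,-0.00386,0],[-0.00057,-0.00386,0]], yaw=[1.5,1.5,1.5,1.5,1.5], gripper=[-1,-1,-1,-1,-1])

```text
time_s: 5.22
eef_pos: [0.7166, -0.0551, 0.0566]
eef_rot: [0.001, 0.475, 0.88, 0.0]
force: [-0.0, 0.2, -1.4]
finger_gap: 0.0001
gripper_force: 0.0
```

Call:
arm_command(xyz=[[-0.00057,-0.00386,0],[-0.00057,-0.00386,0],[-0.00057,-0.00386,0],[-0.00057,-0.00386,0],[-0.00057,-0.00386,0]], yaw=[1.5,1.5,1.5,1.5,1.5], gripper=[-1,-1,-1,-1,-1])

```text
time_s: 5.63
eef_pos: [0.7015, -0.0668, 0.0556]
eef_rot: [0.0, 0.531, 0.847, 0.0]
force: [2.4, 0.6, 1.1]
finger_gap: 0.0001
gripper_force: 0.9
```

Call:
arm_command(xyz=[[-0.00073,-0.00515,0],[-0.00073,-0.00515,0],[-0.00073,-0.00515,0],[-0.00073,-0.00515,0],[-0.00073,-0.00515,0]], yaw=[2,2,2,2,2], gripper=[-1,-1,-1,-1,-1])

```text
time_s: 6.05
eef_pos: [0.6783, -0.0802, 0.0553]
eef_rot: [0.0, 0.603, 0.797, -0.0]
force: [3.1, -0.1, 0.2]
finger_gap: 0.0001
gripper_force: 1.0
```

```bash
cat > look.py <<'E'
from h import *
import sys
c=np.array([.6150,.0555])
s=env.read_state(); p=s["eef_pos"]; q=s["eef_rot"]
xa=np.degrees(2*np.arctan2(q[2],q[1])); th=(xa+180)%360; u=np.array([np.cos(np.radians(th)),np.sin(np.radians(th))]); t=np.array([-u[1],u[0]])
print(round(s["time_s"],2),"pos",np.round(p,4),"theta_tool",round(th,1),"radial",np.round((p[:2]-c)@u,4),"tang",np.round((p[:2]-c)@t,4),"F",np.round(s["force"],1),"q7",round(s["qpos"][6],2))
n=sys.argv[1]; im,d=env.grab_frame(n); cv2.imwrite(f"pics/{n}_{sys.argv[2]}.png",cv2.resize(im[190:330,270:430] if n=="scene" else im[190:340,190:390],None,fx=4,fy=4,interpolation=cv2.INTER_CUBIC))
E
python3 look.py scene a
```

```text
6.05 pos [ 0.6783 -0.0802  0.0553] theta_tool 285.8 radial 0.1478 tang 0.024 F [ 3.1 -0.1  0.2] q7 0.5
```

View pics/scene_a.png

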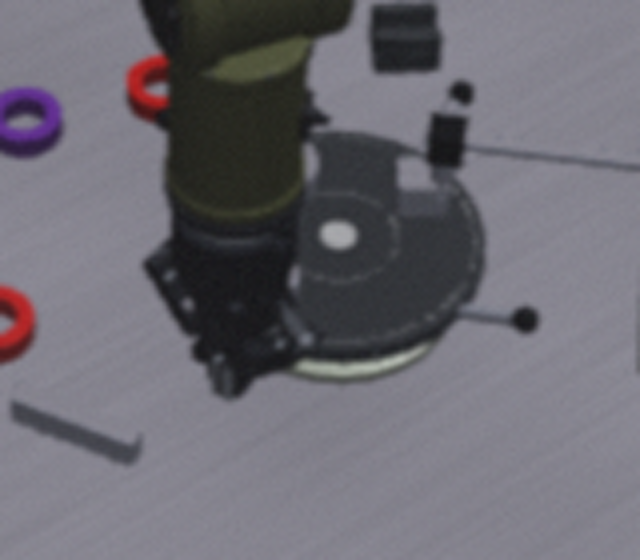

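The disc is turning as planned: 3 N, radial 0.148, tangential offset 0.024. Continuing the sweep.

Call:
arm_command(xyz=[[-0.00103,-0.00773,0],[-0.00103,-0.00773,0],[-0.00103,-0.00773,0],[-0.00103,-0.00773,0],[-0.00103,-0.00773,0]], yaw=[3,3,3,3,3], gripper=[-1,-1,-1,-1,-1])

```text
time_s: 6.52
eef_pos: [0.6412, -0.092, 0.0552]
eef_rot: [0.0, 0.702, 0.712, -0.0]
force: [1.2, -1.4, -0.4]
finger_gap: 0.0001
gripper_force: 1.0
```

Call:
arm_command(xyz=[[-0.00103,-0.00773,0],[-0.00103,-0.00773,0],[-0.00103,-0.00773,0],[-0.00103,-0.00773,0],[-0.00103,-0.00773,0]], yaw=[3,3,3,3,3], gripper=[-1,-1,-1,-1,-1])

```text
time_s: 6.93
eef_pos: [0.6022, -0.094, 0.0552]
eef_rot: [0.0, 0.789, 0.614, -0.0]
force: [1.5, -1.2, -0.1]
finger_gap: -0.0003
gripper_force: 1.0
```

Call:
arm_command(xyz=[[-0.00103,-0.00773,0],[-0.00103,-0.00773,0],[-0.00103,-0.00773,0],[-0.00103,-0.00773,0],[-0.00103,-0.00773,0]], yaw=[3,3,3,3,3], gripper=[-1,-1,-1,-1,-1])

```text
time_s: 7.35
eef_pos: [0.564, -0.0858, 0.0552]
eef_rot: [0.0, 0.863, 0.506, -0.001]
force: [0.8, -1.7, -0.1]
finger_gap: -0.0001
gripper_force: 1.0
```

```bash
python3 look.py side b
```

```text
7.35 pos [ 0.564  -0.0858  0.0552] theta_tool 240.8 radial 0.1482 tang 0.0245 F [ 0.8 -1.7 -0.1] q7 -0.04
```

Call:
arm_command(xyz=[[-0.00098,-0.00773,0],[-0.00098,-0.00773,0],[-0.00098,-0.00773,0],[-0.00098,-0.00773,0],[-0.00098,-0.00773,0]], yaw=[3,3,3,3,3], gripper=[-1,-1,-1,-1,-1])

```text
time_s: 7.82
eef_pos: [0.5299, -0.0675, 0.0552]
eef_rot: [0.0, 0.921, 0.39, -0.0]
force: [0.6, -2.0, -0.0]
finger_gap: -0.0001
gripper_force: 1.0
```

Call:
arm_command(xyz=[[-0.00098,-0.00773,0],[-0.00098,-0.00773,0],[-0.00098,-0.00773,0],[-0.00098,-0.00773,0],[-0.00098,-0.00773,0]], yaw=[3,3,3,3,3], gripper=[-1,-1,-1,-1,-1])

```text
time_s: 8.23
eef_pos: [0.5012, -0.0409, 0.0552]
eef_rot: [0.0, 0.964, 0.266, -0.001]
force: [-0.2, -1.8, -0.3]
finger_gap: -0.0001
gripper_force: 1.0
```

Call:
arm_command(xyz=[[-0.00098,-0.00773,0],[-0.00098,-0.00773,0],[-0.00098,-0.00773,0],[-0.00098,-0.00773,0],[-0.00098,-0.00773,0]], yaw=[3,3,3,3,3], gripper=[-1,-1,-1,-1,-1])

```text
time_s: 8.65
eef_pos: [0.4802, -0.0078, 0.0551]
eef_rot: [0.0, 0.99, 0.138, -0.001]
force: [-1.0, -3.4, 0.3]
finger_gap: -0.0002
gripper_force: 1.0
```

Call:
arm_command(xyz=[[-0.00098,-0.00773,0],[-0.00098,-0.00773,0],[-0.00098,-0.00773,0],[-0.00098,-0.00773,0],[-0.00098,-0.00773,0]], yaw=[3,3,3,3,3], gripper=[-1,-1,-1,-1,-1])

```text
time_s: 9.07
eef_pos: [0.4685, 0.0295, 0.055]
eef_rot: [0.0, 1.0, 0.008, -0.001]
force: [-0.9, -2.1, -0.1]
finger_gap: -0.0001
gripper_force: 1.0
```

Call:
arm_command(xyz=[[-0.001,-0.00773,0],[-0.00073,-0.00515,0],[-0.00057,-0.00386,0],[-0.00057,-0.00386,0],[0,0,0]], yaw=[3,2,1.5,1.5,0], gripper=[-1,-1,-1,-1,-1])

```text
time_s: 9.48
eef_pos: [0.4667, 0.0511, 0.0549]
eef_rot: [-0.0, 0.998, -0.061, -0.001]
force: [-0.4, -0.5, -0.0]
finger_gap: -0.0001
gripper_force: 0.0
```

```bash
python3 look.py scene c
python3 - <<'E'
from h import *
im,d=env.grab_frame("side"); cv2.imwrite("side1.png",im); a=cv2.imread("pics/scene_c.png"); b=cv2.resize(im[190:340,190:390],None,fx=2,fy=2,interpolation=cv2.INTER_CUBIC)
a=cv2.resize(a,(400,350)); o=np.zeros((350,800,3),np.uint8); o[:,:400]=a; o[:300,400:]=b; cv2.imwrite("pics/both1.png",o)
E
```

```text
9.48 pos [0.4667 0.0511 0.0549] theta_tool 173.0 radial 0.1467 tang 0.0223 F [-0.4 -0.5 -0. ] q7 -1.08
```

View pics/both1.png

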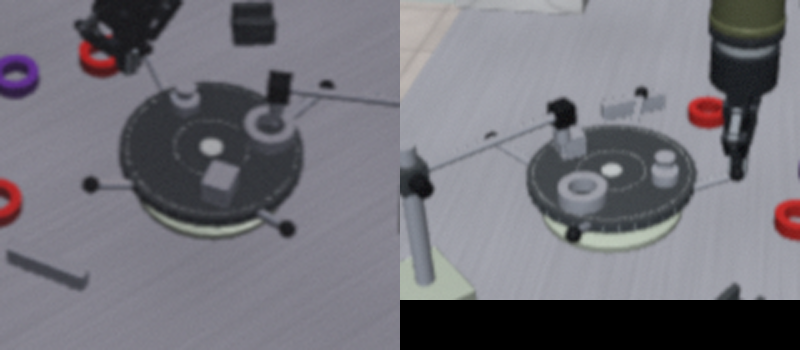

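Run:
```python
from h import *
f=lambda n,u,v,z:onplane(n,u,v,z)[:2]
ang=lambda d:(round(float(np.degrees(np.arctan2(d[1],d[0]))),1),round(float(np.hypot(*d)),4))
h=f("side",295.5,274.8,.056)
print("side ring",ang(f("side",281.5,283.6,.075)-h))
r=[x for x in env.find_in("side","ring_gauge")]; 
for x in r[:6]: b=x["bbox"]; print(np.round(b),round(x["p"],2),ang(f("side",b[0]+b[2]/2,b[1]+b[3]/2,.065)-h))
# other refs, side balls
for u,v in((190+(573-400)/2,190+235/2),(190+(641-400)/2,190+93/2)): print("ball",ang(f("side",u,v,.075)-h))
s=lambda x,y:(270+x*640/400/4,190+y*560/350/4)
hs=f("scene",*s(211,147),.056); print("scene hub",hs,"ring",ang(f("scene",*s(269,124),.075)-hs))
for p in((91,185),(288,229)): print("ball",ang(f("scene",*s(*p),.075)-hs))
b=cv2.imread("side0.png")[190:340,190:390]
im=cv2.imread("side1.png")[225:325,220:350]; cv2.imwrite("pics/side1c.png",cv2.resize(im,None,fx=6,fy=6,interpolation=cv2.INTER_CUBIC))
```

```text
side ring (71.4, 0.0668)
[389. 270.  22.  13.] 0.81 (-177.4, 0.2416)
[377. 288.  25.  20.] 0.79 (161.4, 0.2276)
[335. 240.  13.  16.] 0.6 (-130.2, 0.1549)
[315. 268.  14.  16.] 0.54 (169.7, 0.0641)
ball (83.4, 0.1469)
ball (-96.6, 0.1473)
scene hub [0.61797117 0.05352359] ring (69.4, 0.0643)
ball (-96.7, 0.146)
ball (-6.0, 0.1465)
```

View pics/side1c.png

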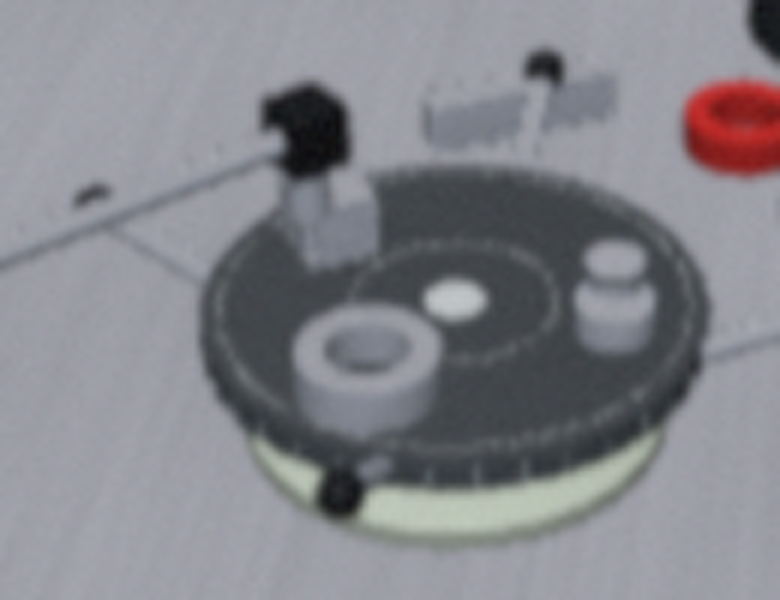

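Run:
```python
from h import *
c=np.array([.6150,.0555])
for n,h in(("scene",(.6178,.0542)),("side",(.6124,.0575))):
    P=np.load(n+"P.npy"); d=np.linalg.norm(P[...,:2]-[.785,.233],axis=-1)
    im=cv2.imread(n+"0.png").astype(int)
    m=(d<.075)&(abs(P[...,2]-.022)<.006); q=P[m][:,:2]
    r=cv2.minAreaRect((q*1000).astype(np.float32)); print(n,"foot",len(q),r)
    v=np.array(r[0])/1000-h; print("ang",np.degrees(np.arctan2(v[1],v[0])),np.hypot(*v))
    m=(P[...,2]>.145)&(P[...,2]<.2)&(np.linalg.norm(P[...,:2]-[.72,.165],axis=-1)<.14); q=P[m]
    rr=np.linalg.norm(q[:,:2]-h,axis=1)
    for lo,hi in((.04,.09),(.09,.22),(.22,.28)):
        k=q[(rr>lo)&(rr<hi)]
        if len(k): v=np.median(k,0)[:2]-h; print(lo,len(k),np.round(np.median(k,0),3),"ang",np.round(np.degrees(np.arctan2(v[1],v[0])),1))
# predicted image of rod points for candidate angles vs pictures
for n,h in(("scene",(.6178,.0542)),("side",(.6124,.0575))):
    for a in(44,46,48,50):
        u=np.array([np.cos(np.radians(a)),np.sin(np.radians(a))])
        X=[[*(np.array(h)+r*u),z] for r,z in((.065,.1),(.1,.158),(.22,.158))]
        print(n,a,np.round(proj(n,X),1).tolist())
for n,sl in(("scene",np.s_[205:245,370:470]),):
    im=cv2.imread(n+"0.png")[sl]; cv2.imwrite("pics/rod.png",cv2.resize(im,None,fx=8,fy=8,interpolation=cv2.INTER_CUBIC))
```

```text
scene foot 535 ((787.86328125, 229.95303344726562), (70.87517547607422, 94.95321655273438), 46.032474517822266)
ang 45.942608436436075 0.2445621565071593
0.04 137 [0.667 0.1   0.164] ang 42.8
0.09 198 [0.727 0.165 0.159] ang 45.6
0.22 249 [0.792 0.224 0.169] ang 44.3
side foot 910 ((783.9293823242188, 232.11105346679688), (71.23672485351562, 94.51138305664062), 45.22119903564453)
ang 45.51008800833428 0.24476794927709095
0.04 211 [0.657 0.11  0.164] ang 49.7
0.09 286 [0.722 0.172 0.162] ang 46.3
0.22 488 [0.779 0.241 0.169] ang 47.7
scene 44 [[379.8, 241.0], [395.3, 227.5], [442.7, 234.0]]
scene 46 [[379.9, 240.4], [395.4, 226.6], [442.8, 231.8]]
scene 48 [[380.0, 239.7], [395.5, 225.6], [442.8, 229.6]]
scene 50 [[380.0, 239.1], [395.5, 224.6], [442.7, 227.5]]
side 44 [[271.3, 268.9], [256.2, 252.0], [204.4, 271.5]]
side 46 [[271.9, 269.3], [257.1, 252.7], [206.2, 273.3]]
side 48 [[272.5, 269.8], [258.1, 253.4], [208.1, 275.0]]
side 50 [[273.1, 270.2], [259.1, 254.0], [210.2, 276.7]]
```

Call:
arm_command(xyz=[[-0.00057,-0.00386,0],[-0.00057,-0.00386,0],[-0.00057,-0.00386,0],[-0.00057,-0.00386,0],[-0.00057,-0.00386,0]], yaw=[1.5,1.5,1.5,1.5,1.5], gripper=[-1,-1,-1,-1,-1])

```text
time_s: 10.05
eef_pos: [0.4681, 0.0691, 0.0554]
eef_rot: [0.0, 0.992, -0.127, -0.0]
force: [-0.7, -1.4, 0.2]
finger_gap: -0.0002
gripper_force: 0.9
```

Call:
arm_command(xyz=[[-0.00057,-0.00386,0],[-0.00057,-0.00386,0],[-0.00057,-0.00386,0],[-0.00057,-0.00386,0],[-0.00057,-0.00386,0]], yaw=[1.5,1.5,1.5,1.5,1.5], gripper=[-1,-1,-1,-1,-1])

```text
time_s: 10.47
eef_pos: [0.4711, 0.0885, 0.0553]
eef_rot: [0.0, 0.982, -0.191, -0.0]
force: [-1.0, -1.2, 0.7]
finger_gap: 0.0001
gripper_force: 0.9
```

Call:
arm_command(xyz=[[-0.00057,-0.00386,0],[-0.00057,-0.00386,0],[-0.00057,-0.00386,0],[-0.00057,-0.00386,0],[-0.00038,-0.00258,0]], yaw=[1.5,1.5,1.5,1.5,1], gripper=[-1,-1,-1,-1,-1])

```text
time_s: 10.88
eef_pos: [0.4763, 0.1062, 0.0553]
eef_rot: [0.0, 0.968, -0.251, -0.0]
force: [-1.1, -1.5, 1.2]
finger_gap: -0.0
gripper_force: 0.9
```

Call:
arm_command(xyz=[[-0.00038,-0.00258,0],[-0.00038,-0.00258,0],[0,0,0],[0,0,0],[0,0,0]], yaw=[1,1,0,0,0], gripper=[-1,-1,-1,-1,-1])

```text
time_s: 11.3
eef_pos: [0.4785, 0.1115, 0.0553]
eef_rot: [-0.0, 0.964, -0.267, 0.0]
force: [-0.4, 0.9, -0.6]
finger_gap: 0.0003
gripper_force: 0.0
```

```bash
python3 look.py scene d
python3 - <<'E'
from h import *
im,d=env.grab_frame("side"); cv2.imwrite("side2.png",im); np.save("side2.npy",d); S=4
a=cv2.imread("pics/scene_d.png")[0:400,120:520]
b=cv2.resize(im[230:330,230:330],None,fx=S,fy=S,interpolation=cv2.INTER_CUBIC)
cv2.imwrite("pics/both2.png",np.hstack([a,b]))
E
```

```text
11.3 pos [0.4785 0.1115 0.0553] theta_tool 149.0 radial 0.1459 tang 0.0223 F [-0.4  0.9 -0.6] q7 -1.52
```

View pics/both2.png

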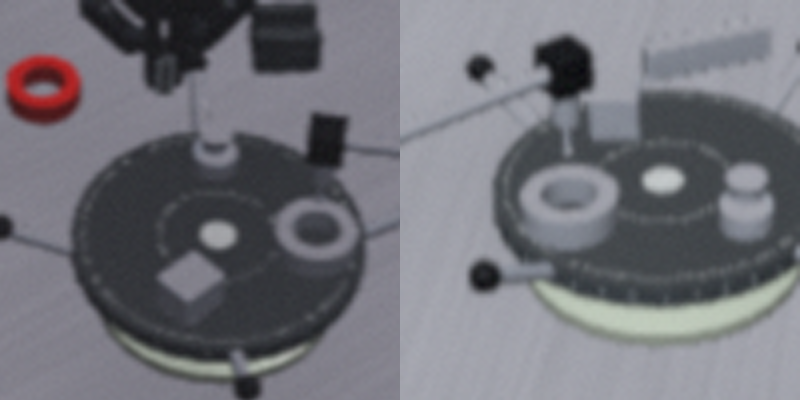

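Run:
```python
from h import *
f=lambda n,u,v,z:onplane(n,u,v,z)[:2]
ang=lambda d:(round(float(np.degrees(np.arctan2(d[1],d[0]))),1),round(float(np.hypot(*d)),4))
h=f("side",295.5,274.8,.056); t=lambda x,y:(230+(x-400)/4,230+y/4)
r=f("side",*t(570,195),.075); print("side ring",ang(r-h),"ring-tip",r-f("side",*t(568,153),.100))
print("ball",ang(f("side",*t(484,276),.075)-h),ang(f("side",*t(481,68),.075)-h))
s=lambda x,y:(300+x/4,190+y/4)
hs=f("scene",*s(218,235),.056); print("scene hub",hs,"ring",ang(f("scene",*s(317,227),.075)-hs),"ball",ang(f("scene",*s(247,387),.075)-hs))
```

```text
side ring (47.1, 0.0654) ring-tip [-0.00110152  0.00510106]
ball (58.9, 0.1461) (-31.6, 0.1467)
scene hub [0.61798362 0.05385431] ring (46.2, 0.0653) ball (-30.9, 0.1449)
```

Ring at about 46–47° and stylus at 45–46°. One last small nudge of about 1.2°, then back off and up.

Call:
arm_command(xyz=[[-0.00023,-0.00155,0],[-0.00023,-0.00155,0],[0,0,0],[0,0,0],[0,0.003,0]], yaw=[0.6,0.6,0,0,0], gripper=[-1,-1,-1,-1,-1])

```text
time_s: 11.82
eef_pos: [0.4782, 0.1123, 0.0552]
eef_rot: [-0.0, 0.961, -0.277, 0.0]
force: [0.2, -0.3, 1.2]
finger_gap: -0.0003
gripper_force: 0.0
```

Call:
arm_command(xyz=[[0,0.01,0],[0,0.015,0],[0,0.015,0],[0,0,-0.03],[0,0,-0.03]], yaw=[0,0,0,0,0], gripper=[-1,-1,-1,-1,-1])

```text
time_s: 12.23
eef_pos: [0.4544, 0.0761, 0.1152]
eef_rot: [0.001, 0.96, -0.279, -0.002]
force: [0.5, 0.3, 0.9]
finger_gap: -0.0001
gripper_force: 0.0
```

Call:
arm_command(xyz=[[0,0,-0.03],[0,0,-0.03],[0,0,-0.03],[0,0,-0.02],[0,0,0]], yaw=[0,0,0,0,0], gripper=[-1,-1,-1,-1,-1])

```text
time_s: 12.65
eef_pos: [0.458, 0.0767, 0.2286]
eef_rot: [-0.002, 0.961, -0.278, 0.002]
force: [0.6, -0.4, -0.4]
finger_gap: 0.0001
gripper_force: 0.0
```

```bash
python3 look.py scene e
python3 - <<'E'
from h import *
im,d=env.grab_frame("side"); S=8
a=cv2.resize(cv2.imread("pics/scene_e.png")[80:330,300:550],(400,400))
u,v=proj("side",[[.659,.101,.1]])[0]; print("side crop origin 250,255; expected tip",(u-250)*S+400,(v-255)*S)
b=cv2.resize(im[255:305,250:300],None,fx=S,fy=S,interpolation=cv2.INTER_CUBIC)
cv2.imwrite("pics/both3.png",np.hstack([a,b]))
E
```

```text
12.65 pos [0.458  0.0767 0.2286] theta_tool 147.8 radial 0.1442 tang 0.0658 F [ 0.6 -0.4 -0.4] q7 -1.74
side crop origin 250,255; expected tip 572.171395451137 107.53809008065082
```

View pics/both3.png

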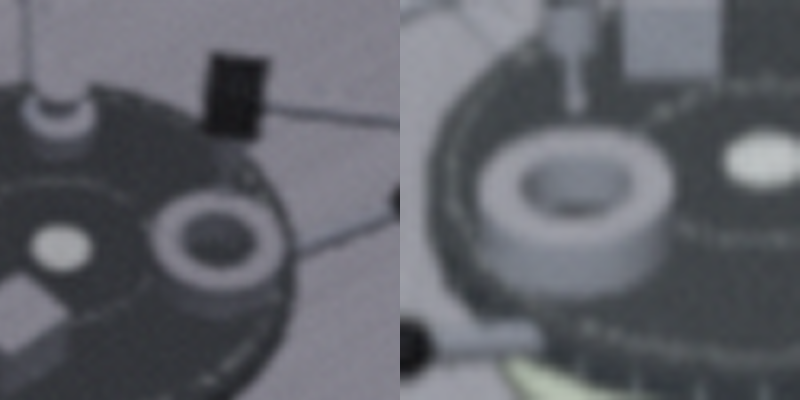

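Run:
```python
from h import *
f=lambda n,u,v,z:onplane(n,u,v,z)[:2]
ang=lambda d:(round(float(np.degrees(np.arctan2(d[1],d[0]))),1),round(float(np.hypot(*d)),4))
h=f("side",295.5,274.8,.056)
r=f("side",271.9,278.3,.075); t=f("side",272,269.1,.1); print("side",ang(r-h),ang(t-h),"ring-tip",r-t)
hs=np.array((.618,.054)); rs=f("scene",379.2,247.5,.075); print("scene ring",ang(rs-hs),rs)
for a in (43,45.8,49):
  u=np.array([np.cos(np.radians(a)),np.sin(np.radians(a))])*.065
  print(a,np.round(proj("scene",[[*(hs+u),z] for z in(.075,.1,.158,.171)]),1).tolist(), np.round(proj("side",[[*(h+u),z] for z in(.075,.1,.158,.171)]),1).tolist())
# wrist view: is table in it?
im,d=env.grab_frame("wrist"); cv2.imwrite("wrist.png",im)
for l in("ring_gauge","probe_stand","stylus_tip"): print(l,[(np.round(x["bbox"]).tolist(),round(x["p"],2)) for x in env.find_in("wrist",l)[:4]])
# edge-based ring centre in side: steel-bright top
```

```text
side (45.1, 0.0655) (45.7, 0.0644) ring-tip [0.00120403 0.00032584]
scene ring (43.7, 0.0653) [0.66518857 0.09916269]
43 [[379.0, 247.7], [379.8, 241.4], [381.6, 226.1], [382.0, 222.5]] [[271.5, 277.7], [271.0, 268.6], [269.9, 246.5], [269.6, 241.3]]
45.8 [[379.2, 246.8], [379.9, 240.5], [381.7, 225.2], [382.1, 221.6]] [[272.3, 278.4], [271.8, 269.2], [270.7, 247.1], [270.4, 241.9]]
49 [[379.3, 245.8], [380.0, 239.5], [381.8, 224.2], [382.2, 220.6]] [[273.2, 279.1], [272.8, 269.9], [271.7, 247.8], [271.4, 242.6]]
ring_gauge [([446.0, 190.0, 63.0, 60.0], 0.97), ([338.0, 220.0, 63.0, 60.0], 0.69), ([493.0, 6.0, 75.0, 33.0], 0.66), ([93.0, 0.0, 92.0, 41.0], 0.57)]
probe_stand [([96.0, 0.0, 88.0, 41.0], 0.4), ([210.0, 90.0, 47.0, 44.0], 0.32)]
stylus_tip []
```

Ring and stylus agree to within about 2 mm: ring at 44–45°, stylus at 45.7°, and a side-view offset of (1.2, 0.3) mm. The arm is clear, so I'm handing in.

```bash
python3 -c "
from rig import env
print(env.sign_off())"
```

```text
the job is handed in; nothing more can be done
None
```

I turned the disc about 154° clockwise by pushing one spoke's ball. By my camera measurements the stylus now hangs over the ring gauge's hole to within about 2 mm. The arm is clear and the job is handed in.

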